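# Pack the capillary reels and shut the case

### The arm

A 6-joint arm with a two-finger parallel gripper is mounted at the origin on the work surface. World frame = base frame: x ahead of the robot, y to its left, z up, the work surface at z = 0. Lengths are in mm, angles in rad, forces in N, time in s.
With the tool pointing down it reaches from about 400 to 925 mm from the base axis. Payload 12.5 kg.
Tool frame: the origin (TCP) lies at the very end of the fingers, on their centre line; the grasp point (between the pads) lies 19 mm behind it; z points along the fingers, y is the direction in which the jaws open and shut (so a half turn about z gives the same grasp; the last joint's range is limited). The gripper opens to 95 mm and grips with 3 to 60 N. Pads are 20 mm wide; open, the fingers measure 119 mm over their backs; the gripper's body (75 mm by 180 mm) begins 59 mm behind the grasp point.
Start: joints at [-1.327, 0.491, 1.559, -0, 1.092, -0.106], TCP at [214.217, -587.161, 214.661] pointing down, gripper open.
Joint ranges: [-3.1, 3.1], [-0.84, 2.19], [0.05, 2.79], [-1.13, 4.28], [0.06, 2.93], [-2.69, 2.69]. Speed limits (rad/s): [2.22, 2.22, 2.79, 3.14, 3.14, 3.14].

### API

Orientations are given as [roll, pitch, yaw] about the fixed x, y, z axes, in that order (R = Rz(yaw) Ry(pitch) Rx(roll)).
In Python, from cell import env gives the robot as it stands.
- The arm moves only by the shell command python3 -m pendant 'ROWS'. ROWS is JSON, a list that holds one entry, the list of rows, each a list of 5 numbers: the opening, from 0 (shut) to 1 (fully open), then the shift along the tool's x, y, z in m, then the turn about the tool's z in rad. A call has exactly 8 rows; each row is the pose to reach, as a shift and turn from the pose commanded when the call began, along the tool's axes at that moment; what a row does not reach only later rows make up. A row lasts 1/10 s, in which the tool goes at most 50 mm and 8.59 degrees, less where a joint would pass 70% of its speed; a pose out of reach is approached as far as the arm can. A call with a gripper value outside its range is refused whole. The fingers move at their own pace and stop on an object; the grip force is fixed at half the most. Time passes only in rows, so rows that repeat a pose let the fingers close, or fill a call up. It gives the time, the measured TCP pose, the force and the opening at its end, in the units of the state.
- env.state(): the state, without advancing time (a new reading comes with each control period).
- env.read_camera(name): name is "side" or "top" or "wrist"; returns a dict with "image" (400x640x3 uint8, blue, green, red), "range_z" (400x640 float32, mm along the optical axis (not along the pixel's ray), 0 where there is no reading), "fx", "fy", "cx", "cy" (pixels), "rvec" (rotation vector, rad) and "tvec" (3), from world to camera coordinates, as OpenCV has them; the wrist camera has in their place "tool_from_camera" (4x4, takes a point from camera to tool coordinates, whose origin is the TCP and whose axes are the flange's). Camera axes: x right, y down, z forward; pixel columns grow to the right and rows downward; lengths in mm; the calibration is good to about 2 mm. A picture is of the moment at which its call begins: read the wrist's pose just before it.
- env.job_done(): hands the job in, once; it reports no verdict.
The state is a dict: "t": time; "joints": joint angles; "qvel": joint speeds; "tau": joint torques, N m; "eef_pos": TCP position; "tcp_rot": TCP orientation; "ft_force": force on the tool from outside, world axes, zero at the start; "moment": the same for the moment, N m; "opening": opening from 0.0 (shut) to 1.0 (fully open).
Only numpy, scipy, OpenCV 4.12 (cv2) and the standard library are available. Lean on these libraries where they do the work, as an engineer would, in place of code of your own. Each camera call takes 0.05 s, during which the arm holds its last target. There are 200 camera calls.

### The job

Pack the blue instrument case for storage: slide every reel of capillary up off its spindle and put it in the case, and put the white desiccant canister in the case too. When all of them are lying on the case floor, press the orange knee of the straight, locked lid stay to break it while the lid is still standing open, and only then lower the lid gently until it is fully shut. Leave the jars, the bottle and the tip box on the bench where they are.

Things in the scene. Friction and masses are not known exactly. Their poses are not given: they have to be found in the camera images.
- reel_a: Green reel of wound capillary: hexagonal flanges 52 mm across flats (60 mm over corners), wound body 26 mm high in all; above it a round hub collar 30 mm in diameter rises to 60 mm above the underside; through bore 22 mm; about 120 g. Starts flat on a spindle, or is absent. Origin: centre of the underside, z along the bore towards the collar.
- reel_b: Orange (copper winding) reel of wound capillary: hexagonal flanges 52 mm across flats (60 mm over corners), wound body 26 mm high in all; above it a round hub collar 30 mm in diameter rises to 60 mm above the underside; through bore 22 mm; about 120 g. Starts flat on a spindle, or is absent. Origin: centre of the underside, z along the bore towards the collar.
- reel_c: White reel of wound capillary: hexagonal flanges 52 mm across flats (60 mm over corners), wound body 26 mm high in all; above it a round hub collar 30 mm in diameter rises to 60 mm above the underside; through bore 22 mm; about 120 g. Starts flat on a spindle, or is absent. Origin: centre of the underside, z along the bore towards the collar.
- reel_d: Yellow (copper winding) reel of wound capillary: hexagonal flanges 52 mm across flats (60 mm over corners), wound body 26 mm high in all; above it a round hub collar 30 mm in diameter rises to 60 mm above the underside; through bore 22 mm; about 120 g. Starts flat on a spindle, or is absent. Origin: centre of the underside, z along the bore towards the collar.
- reel_e: Red reel of wound capillary: hexagonal flanges 52 mm across flats (60 mm over corners), wound body 26 mm high in all; above it a round hub collar 30 mm in diameter rises to 60 mm above the underside; through bore 22 mm; about 120 g. Starts flat on a spindle, or is absent. Origin: centre of the underside, z along the bore towards the collar.
- desiccant: White desiccant canister with a green band, 40 mm in diameter and 36 mm high, with a blue grip cap 24 mm in diameter on top that rises to 60 mm; 60 g, standing on the bench. Origin: centre of its underside, z up.
- stand: Fixed aluminium plate 230 x 150 x 12 mm (x, y, z) with five upright steel spindles 12 mm in diameter, tops 80 mm above the bench, at plate x, y in mm: (-76,-38), (0,-38), (76,-38), (-38,38), (38,38). A reel must rise more than 68 mm to come clear. Origin: centre of the underside.
- case: Fixed blue case, outside 248 x 164 x 75 mm (x, y, z), walls and floor 6 mm: inside 236 x 152 mm, 69 mm deep. Six reels fit flat, 3 along x by 2 along y (66 and 72 mm apart); the canister takes one of these places. Origin: centre of the underside. The lid is hinged on the +y wall's rim; the folding stay is outside the +x wall.
- case_hinge (a point): Middle of the lid's hinge line (parallel to the case's x axis), on the top rim of the case's +y wall, 75 mm above the bench. Axes are those of the case.
- lid_edge (a point): Middle of the lid's free edge, at its outer face. The lid is a plate 248 mm along the hinge x 164 mm away from it x 12 mm thick, its inner face level with the hinge line. Standing open it leans 20 degrees back beyond upright, towards the case's +y, its top 229 mm above the bench.
- knee_pad (a point): Knee of the lid stay: centre of an orange round pad, 20 mm in diameter, 30 mm long along the case's x, beside the case's +x wall (144 mm from the case's middle in x), 101 mm above the bench while locked. Press it down and towards the hinge (0.88 down to 0.47 along the case's +y): it gives at a few newtons and stays where it is left; 15 to 20 mm of travel are plenty.
- lid (a joint): Lid angle in rad: 0 standing open (locked by the stay), 1.92 fully shut. The hinge is stiff (about 0.45 N m): the lid stays where it is left and must be pushed all the way down, about 3 to 5 N near its free edge. It cannot be lowered while the stay is locked.
- stay_knee (a joint): Fold of the stay's knee in rad: 0 locked straight (3 mm over centre), 0.12 dead centre, above 0.3 plainly broken (the lid has then hardly moved), about 2.9 folded, lid shut. The stay is two steel bars of 50 mm from the +x wall's rim (70 mm from the hinge line) to the lid's side (50 mm from the hinge line); it folds down outside the case.
- amber_jar: Bystander: amber glass jar 52 mm in diameter, 85 mm high.
- reagent_bottle: Bystander: amber bottle with a red cap, 60 mm in diameter, 140 mm high.
- small_jar: Bystander: small amber jar with a yellow cap, 40 mm in diameter, 50 mm high.
- tip_box: Bystander: blue box 80 x 110 x 50 mm.
There are look-alikes about, which are no part of the job. What is shaped like the desiccant but pink or purple is not meant.

How it is judged (in metres and radians):
On the way, in this order (a step that is already met when the one before it is completed fails the run):
1. every reel and the canister lie in the case, the lid standing open and its stay still locked (x of reel_a in the frame of case between -0.118 and 0.118 m and y of reel_a in the frame of case between -0.076 and 0.076 m and z of reel_a in the frame of case between -0.005 and 0.064 m and x of reel_b in the frame of case between -0.118 and 0.118 m and y of reel_b in the frame of case between -0.076 and 0.076 m and z of reel_b in the frame of case between -0.005 and 0.064 m and x of reel_c in the frame of case between -0.118 and 0.118 m and y of reel_c in the frame of case between -0.076 and 0.076 m and z of reel_c in the frame of case between -0.005 and 0.064 m and x of reel_d in the frame of case between -0.118 and 0.118 m and y of reel_d in the frame of case between -0.076 and 0.076 m and z of reel_d in the frame of case between -0.005 and 0.064 m and x of reel_e in the frame of case between -0.118 and 0.118 m and y of reel_e in the frame of case between -0.076 and 0.076 m and z of reel_e in the frame of case between -0.005 and 0.064 m and x of desiccant in the frame of case between -0.118 and 0.118 m and y of desiccant in the frame of case between -0.076 and 0.076 m and z of desiccant in the frame of case between -0.005 and 0.064 m and linear speed of each of reel_a, reel_b, reel_c, reel_d, reel_e, desiccant below 0.03 m/s and value of joint lid below 0.1 rad and value of joint stay_knee below 0.12 rad), for 0.3 s.
2. the stay is broken at its knee while the lid still stands open (value of joint stay_knee above 0.3 rad and value of joint lid below 0.45 rad), for 0.1 s.
3. the lid is lowered fully shut (value of joint lid above 1.87 rad), for 0.3 s.
At the end, for the whole second after the job is handed in: Every reel present and the canister are inside the case, at rest, and the lid is shut to within 0.05 rad (8 mm at its free edge) (x of reel_a in the frame of case between -0.118 and 0.118 m and y of reel_a in the frame of case between -0.076 and 0.076 m and z of reel_a in the frame of case between -0.005 and 0.064 m and x of reel_b in the frame of case between -0.118 and 0.118 m and y of reel_b in the frame of case between -0.076 and 0.076 m and z of reel_b in the frame of case between -0.005 and 0.064 m and x of reel_c in the frame of case between -0.118 and 0.118 m and y of reel_c in the frame of case between -0.076 and 0.076 m and z of reel_c in the frame of case between -0.005 and 0.064 m and x of reel_d in the frame of case between -0.118 and 0.118 m and y of reel_d in the frame of case between -0.076 and 0.076 m and z of reel_d in the frame of case between -0.005 and 0.064 m and x of reel_e in the frame of case between -0.118 and 0.118 m and y of reel_e in the frame of case between -0.076 and 0.076 m and z of reel_e in the frame of case between -0.005 and 0.064 m and x of desiccant in the frame of case between -0.118 and 0.118 m and y of desiccant in the frame of case between -0.076 and 0.076 m and z of desiccant in the frame of case between -0.005 and 0.064 m and linear speed of each of reel_a, reel_b, reel_c, reel_d, reel_e, desiccant below 0.03 m/s and value of joint lid above 1.87 rad and velocity of joint lid below 0.05 rad/s); the robot touches nothing.
It fails at once if the lid is slammed: it turns faster than 2.5 rad/s (velocity of joint lid above 2.5 rad/s).
It fails at once if a jar, the bottle or the tip box is pushed more than 40 mm from its place (distance of any of amber_jar, reagent_bottle, small_jar, tip_box from where it was at the start of the episode above 0.04 m).
Of reel_a, reel_b, reel_c, reel_d, reel_e only 3 to 5 are there at a start; the rules pass over those that are not, and their reading is None.
At some moment in a run one of desiccant may be knocked a few centimetres aside while the robot is not near it.
Once in a run the grip may slacken for a moment while it holds something.
It also fails if it takes over 210 s, if anything falls off the work surface, if the arm or the gripper's body presses on something with over 40 N, if the wrist force passes 120 N, or if a joint passes its speed limit or range.

## Working session

There is one attempt and no reset: what is moved stays moved. The work goes in short steps, Python scripts to look and compute and a shell command to move; the robot and the scene stay as the last step left them, time stands still between calls to the robot, and variables do not carry over. Pictures are saved under pics/ and viewed, about 12 in all and at most 16, crops included, and the job is handed in when it is done.

```bash
ls; mkdir -p pics; cat > h.py <<'E'
from cell import env
import numpy as np, cv2
from scipy.spatial.transform import Rotation as R
def cam(n):
    s=env.state(); c=env.read_camera(n)
    if 'rvec' in c:
        Rm=cv2.Rodrigues(np.array(c['rvec'],float))[0]; t=np.array(c['tvec'],float).ravel()
        M=np.eye(4); M[:3,:3]=Rm.T; M[:3,3]=-Rm.T@t
    else:
        W=np.eye(4); W[:3,:3]=R.from_euler('xyz',s['tcp_rot']).as_matrix(); W[:3,3]=s['eef_pos']
        M=W@np.array(c['tool_from_camera'])
    v,u=np.mgrid[:400,:640]; z=c['range_z']
    P=np.stack([(u-c['cx'])*z/c['fx'],(v-c['cy'])*z/c['fy'],z],-1)@M[:3,:3].T+M[:3,3]
    P[z==0]=np.nan
    return c['image'],P,M,c
def save(n,f,crop=None,s=1):
    im,P,M,c=cam(n)
    o=im
    if crop: o=im[crop[1]:crop[3],crop[0]:crop[2]]
    cv2.imwrite('pics/'+f,cv2.resize(o,None,fx=s,fy=s)); np.savez('pics/'+f+'.npz',im=im,P=P,M=M)
    return im,P,M
E
python3 - <<'E'
from h import *
print(env.state())
save('top','t1.png',s=1.25); save('side','s1.png',s=1.25)
E
```

```text
pics
{'t': 0.0, 'joints': array([-1.32661870e+00,  4.91553507e-01,  1.55944907e+00, -3.67719596e-05,
        1.09168928e+00, -1.05605993e-01]), 'qvel': array([ 0.00085295,  0.00078417, -0.00073557,  0.00113094,  0.0002973 ,
       -0.00078133]), 'tau': array([ 1.11121652e-03, -6.12647438e+01, -2.58180106e+01,  6.93071424e-02,
        4.82741918e-02, -1.35711757e-04]), 'eef_pos': array([ 214.13469768, -586.91472267,  214.06563624]), 'tcp_rot': array([-3.14049613e+00, -8.34358851e-05,  3.49800539e-01]), 'ft_force': array([0.78094542, 0.38506095, 0.78870208]), 'moment': array([0.03089415, 0.00118384, 0.00270409]), 'opening': 0.9994691113744685}
```

View pics/t1.png

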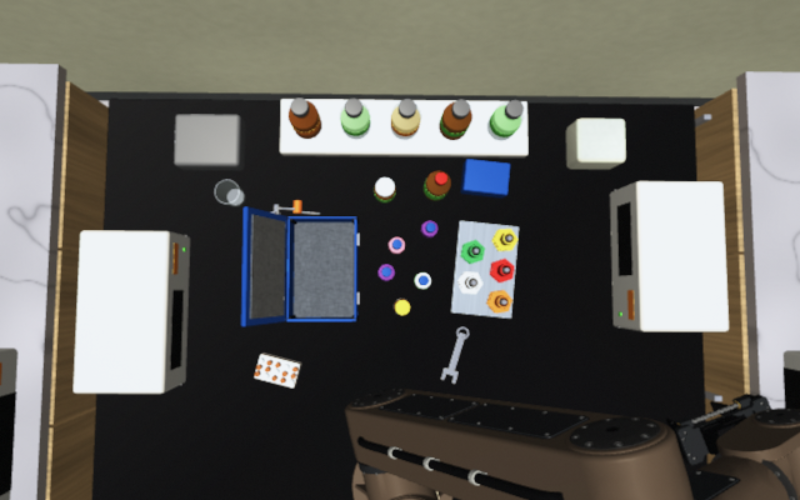

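View pics/s1.png

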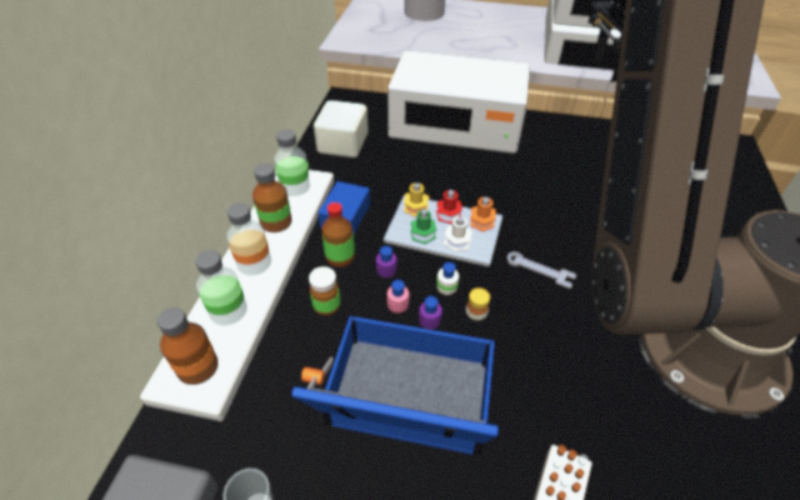

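Top view (800-px picture), candidates for the canister: white/blue cap (423,281), pink (397,245), purple (430,229), purple (386,272). A yellow-capped jar at (402,307) is the small jar. The white-bodied one at (423,281) fits the description. All five reels are present: yellow (506,239), red (502,270), orange (500,302), green (472,252), white (470,283). The case is at (322,268) with the stay knee at (297,207). Next I measure, and check the choice in a crop.

```bash
python3 - <<'E'
from h import *
im,P,M=save('top','t2.png',(180,120,430,280),3.2)
print('cam',M[:3,3])
def circ(name,u,v,zlo,zhi,r=16):
    u,v=int(u/1.25),int(v/1.25); w=np.zeros(P.shape[:2],bool); w[v-r:v+r,u-r:u+r]=1
    m=w&(P[...,2]>zlo)&(P[...,2]<zhi); q=P[m]
    q=q[np.isfinite(q[:,0])]
    if len(q)<3: print(name,'none');return
    c,s,_=cv2.minAreaRect(q[:,:2].astype(np.float32)); print(name,len(q),'c',np.round(c,1),'s',np.round(s,1),'z',np.round(np.median(q[:,2]),1),'max',np.round(q[:,2].max(),1))
for n,u,v in [('yel',506,239),('red',502,270),('ora',500,302),('gre',472,252),('whi',470,283)]:
    circ(n,u,v,62,78,12); circ(n+' body',u,v,28,45,20)
for n,u,v in [('des',423,281),('pink',397,245),('pur1',430,229),('pur2',386,272),('small',402,307)]: circ(n,u,v,40,70,10)
circ('amber',385,188,60,100,12);circ('bottle',437,184,100,160,14);circ('tip',487,177,40,60,30)
# stand plate
z=P[...,2]
B=np.zeros(z.shape,bool); B[170:262,350:425]=1
q=P[B&(z>8)&(z<16)]; print('plate',cv2.minAreaRect(q[:,:2].astype(np.float32)),np.median(q[:,2]))
B[:]=0;B[160:270,180:295]=1
q=P[B&(z>71)&(z<79)]; print('rim',len(q),cv2.minAreaRect(q[:,:2].astype(np.float32)))
hsv=cv2.cvtColor(im,cv2.COLOR_BGR2HSV)
B[:]=0;B[155:175,225:250]=1
m=B&(hsv[...,0]<16)&(hsv[...,1]>150)&(hsv[...,2]>100); q=P[m];print('knee',len(q),q.min(0),q.max(0),q.mean(0))
E
```

```text
cam [ 476.22910451   59.16327062 1328.90487873]
yel 57 c [ 594.3 -248.6] s [28.6 28.7] z 71.4 max 77.9
yel body 233 c [ 576.9 -231.5] s [83.2 93.3] z 39.9 max 44.8
red 54 c [ 517.9 -239.8] s [27.9 27.5] z 73.2 max 77.5
red body 334 c [ 519.1 -222.4] s [119.2  93.9] z 39.6 max 44.8
ora 55 c [ 443.9 -233.2] s [28.  26.6] z 73.0 max 77.5
ora body 249 c [ 459.8 -218.3] s [84.9 92. ] z 39.6 max 44.9
gre 51 c [ 563.4 -168.8] s [27.4 28.8] z 73.8 max 77.9
gre body 241 c [ 552.  -182.9] s [80.3 94.9] z 39.7 max 45.0
whi 51 c [ 487.7 -161.6] s [28.3 26.6] z 72.7 max 77.6
whi body 270 c [ 488.5 -176.3] s [ 86.  118.2] z 39.5 max 44.9
des 67 c [491.4 -45.3] s [33.3 30.5] z 60.3 max 68.0
pink 66 c [580.2  16.1] s [29.7 32. ] z 60.0 max 66.3
pur1 71 c [619.8 -64.9] s [32.3 32.4] z 60.8 max 66.5
pur2 65 c [514.4  44. ] s [28.3 35.4] z 61.2 max 67.3
small 117 c [428.8   3.6] s [33.9 33.8] z 51.7 max 59.9
amber 213 c [712.6  47.3] s [46.5 41.5] z 86.0 max 92.7
bottle 175 c [720.8 -77.3] s [41.9 38.7] z 113.6 max 146.1
tip 950 c [ 771.6 -189.9] s [139.7 140.1] z 51.6 max 59.0
plate ((520.5135498046875, -200.20843505859375), (281.16448974609375, 218.93707275390625), 1.2875263690948486) 13.152078630800474
rim 528 ((535.683349609375, 263.39715576171875), (302.8492431640625, 284.5373840332031), 89.683837890625)
knee 50 [nan nan nan] [nan nan nan] [nan nan nan]
```

View pics/t2.png

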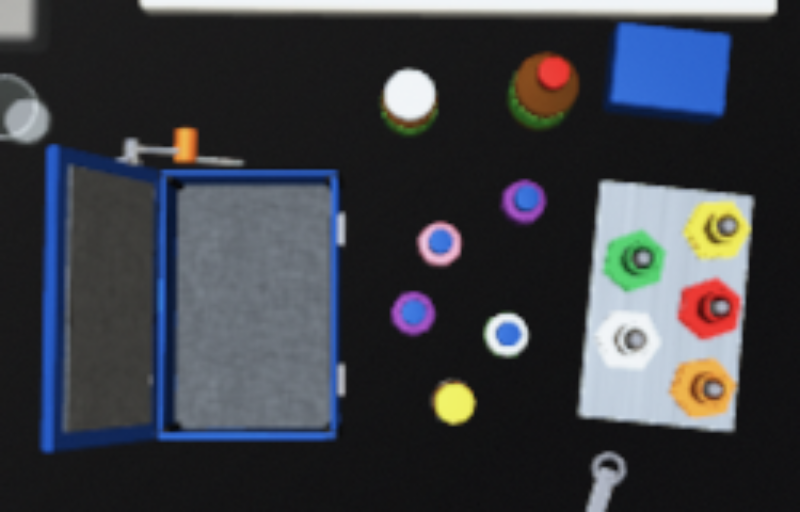

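The crop confirms it: the white body with blue cap at (507,334) is the desiccant. The pink one (440,243) and the purple ones (524,200) and (412,313) are decoys. Now the case pose from its rim corners, plus the stand fit.

```bash
python3 - <<'E'
from h import *
im,P,M,c=cam('top')
def ray(u,v,z):
    d=M[:3,:3]@np.array([(u-c['cx'])/c['fx'],(v-c['cy'])/c['fy'],1]); o=M[:3,3]; return (o+d*(z-o[2])/d[2]).round(1)[:2]
g=lambda x,y,z: ray(x/3.2+180-.35,y/3.2+120-.35,z)
print('corners',[g(x,y,75).tolist() for x,y in [(338,171),(338,439),(161,171),(161,439)]])
print('lid top',[g(x,y,229).tolist() for x,y in [(48,147),(43,451)]])
print('knee',[g(x,y,109).tolist() for x,y in [(175,145),(197,145),(186,128),(186,163)]])
A=np.array([(-76,-38),(0,-38),(76,-38),(-38,38),(38,38)],float);B=np.array([(443.9,-233.2),(517.9,-239.8),(594.3,-248.6),(487.7,-161.6),(563.4,-168.8)])
a=A-A.mean(0);b=B-B.mean(0); th=np.arctan2((a[:,0]*b[:,1]-a[:,1]*b[:,0]).sum(),(a*b).sum()); Rm=np.array([[np.cos(th),-np.sin(th)],[np.sin(th),np.cos(th)]])
print('yaw',th,(a@Rm.T+B.mean(0)).round(1).tolist())
hsv=cv2.cvtColor(im,cv2.COLOR_BGR2HSV)
m=np.zeros((400,640),bool);m[155:175,228:248]=1
m&=(hsv[...,0]<16)&(hsv[...,1]>150)&(hsv[...,2]>100); q=P[m];q=q[np.isfinite(q[:,0])];print(len(q),np.median(q,0),q.min(0),q.max(0))
# rim by depth, blue
m=(hsv[...,0]>100)&(hsv[...,0]<130)&(hsv[...,1]>120)&(P[...,2]>68)&(P[...,2]<80);m[:,:225]=0;m[:,292:]=0;m[:160]=0;m[265:]=0
q=P[m];print(len(q),np.percentile(q[:,:2],[1,99],axis=0).round(1),cv2.minAreaRect(q[:,:2].astype(np.float32)))
E
python3 -m pendant '[[[0.5,0,0,0,-0.15],[0.5,0,0,-0.03,-0.3],[0.5,0,0,-0.03,-0.45],[0.5,0,0,-0.03,-0.6],[0.5,0,0,-0.03,-0.75],[0.5,0,0,-0.03,-0.9],[0.5,0,0,-0.03,-1.05],[0.5,0,0,-0.03,-1.2]]]'
python3 -m pendant '[[[0.5,0,0,0,-0.021],[0.5,0,0,0,-0.021],[0.5,0.0,0,0,-0.021],[0.5,0,0,0,-0.021],[0.5,0,0,0,-0.021],[0.5,0,0,0,-0.021],[0.5,0,0,0,-0.021],[0.5,0,0,0,-0.021]]]'
```

```text
corners [[641.5, 114.3], [394.8, 112.1], [640.4, 278.0], [394.1, 273.5]]
lid top [[639.2, 342.9], [394.3, 341.0]]
knee [[659.6, 259.9], [659.7, 240.1], [675.1, 250.3], [643.3, 249.7]]
yaw -0.0973763175387941 [[442.8, -233.3], [518.5, -240.7], [594.1, -248.0], [488.1, -161.3], [563.7, -168.7]]
49 [662.12318234 246.01607125 108.99986415] [646.05538367 240.4223554   -2.68143362] [688.64730167 279.49605792 115.76774059]
542 [[395.1 113.1]
 [641.7 279.5]] ((517.5126953125, 197.11965942382812), (248.4415740966797, 166.72210693359375), 0.43223512172698975)
t: 1.0
eef_pos: [214.2, -587.1, 244.5]
tcp_rot: [-3.142, -0.0, 1.556]
ft_force: [0.3, 0.8, 0.1]
opening: 0.504
t: 1.8
eef_pos: [214.2, -587.2, 244.7]
tcp_rot: [3.142, 0.0, 1.571]
ft_force: [0.0, -0.2, 0.8]
opening: 0.497
```

Case centre ≈ (518,195.5), yaw ≈ 0.01. The tool is now aligned: tool x = world +y, tool y = world +x. First I go above the orange reel at (443,-233).

```bash
python3 -m pendant '[[[0.5,0.045,0,0,0],[0.5,0.09,0,0,0],[0.5,0.135,0,0,0],[0.5,0.18,0,0,0],[0.5,0.21,0.04,0,0],[0.5,0.24,0.079,0,0],[0.5,0.269,0.117,0,0],[0.5,0.298,0.155,0,0]]]'
python3 -m pendant '[[[0.5,0.028,0.037,0,0],[0.5,0.056,0.074,0,0],[0.5,0.056,0.074,0,0],[0.5,0.056,0.074,0.04,0],[0.5,0.056,0.074,0.08,0],[0.5,0.056,0.074,0.1,0],[0.5,0.056,0.074,0.1,0],[0.5,0.056,0.074,0.1,0]]]'
python3 - <<'E'
from h import *
print(env.state()['eef_pos'])
save('wrist','w1.png')
E
```

```text
t: 2.6
eef_pos: [370.5, -287.8, 245.0]
tcp_rot: [3.141, 0.001, 1.57]
ft_force: [-0.5, -1.0, 0.2]
opening: 0.502
t: 3.4
eef_pos: [443.3, -233.6, 145.2]
tcp_rot: [3.142, 0.0, 1.57]
ft_force: [0.5, 0.2, 0.2]
opening: 0.5
[ 443.25542949 -233.63278872  145.2071455 ]
```

View pics/w1.png

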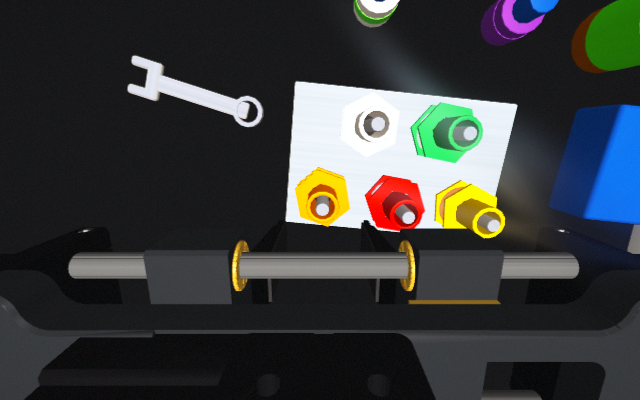

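Wrist view: the orange reel (323,203) lies midway between the fingers, with its white neighbour at (372,125) and red at (395,205). Now I descend, grip and lift.

```bash
python3 -m pendant '[[[0.5,0,0,0.04,0],[0.5,0,0,0.075,0],[0.5,0,0,0.101,0],[0.5,0,0,0.101,0],[0.2,0,0,0.101,0],[0.2,0,0,0.101,0],[0.2,0,0,0.101,0],[0.2,0,0,0.101,0]]]'
python3 -m pendant '[[[0.2,0,0,-0.01,0],[0.2,0,0,-0.03,0],[0.2,0,0,-0.05,0],[0.2,0,0,-0.07,0],[0.2,0,0,-0.09,0],[0.2,0,0,-0.095,0],[0.2,0,0,-0.095,0],[0.2,0,0,-0.095,0]]]'
```

```text
t: 4.25
eef_pos: [443.8, -233.6, 45.2]
tcp_rot: [3.139, 0.002, 1.571]
ft_force: [-1.3, 0.1, 9.7]
opening: 0.302
t: 5.05
eef_pos: [442.9, -233.0, 138.2]
tcp_rot: [-3.141, -0.0, 1.571]
ft_force: [-0.6, -0.3, -1.4]
opening: 0.304
```

```bash
python3 -m pendant '[[[0.2,0.03,0,0,0],[0.2,0.07,0,0,0],[0.2,0.11,0,0,0],[0.2,0.15,0,0,0],[0.2,0.19,0,0,0],[0.2,0.23,-0.001,0,0],[0.2,0.27,-0.001,0,0],[0.2,0.31,-0.002,0,0]]]'
python3 -m pendant '[[[0.2,0.04,0,0,0],[0.2,0.08,0,0,0],[0.2,0.12,-0.001,0,0],[0.2,0.145,-0.001,0,0],[0.2,0.155,-0.001,0,0],[0.2,0.155,-0.001,0,0],[0.2,0.155,-0.001,0.03,0],[0.2,0.155,-0.001,0.06,0]]]'
python3 -m pendant '[[[0.2,0,0,0.02,0],[0.2,0,0,0.037,0],[0.2,0,0,0.037,0],[0.43,0,0,0.037,0],[0.43,0,0,0.037,0],[0.43,0,0,0.037,0],[0.43,0,0,0.01,0],[0.43,0,0,-0.03,0]]]'
```

```text
t: 5.85
eef_pos: [440.7, 78.4, 137.8]
tcp_rot: [-3.14, 0.0, 1.571]
ft_force: [0.7, 0.2, -1.2]
opening: 0.303
t: 6.65
eef_pos: [440.6, 230.7, 78.2]
tcp_rot: [3.14, -0.0, 1.57]
ft_force: [0.6, 0.2, -1.3]
opening: 0.304
t: 7.45
eef_pos: [439.4, 231.5, 108.6]
tcp_rot: [-3.139, 0.001, 1.571]
ft_force: [0.4, -0.3, -0.3]
opening: 0.43
```

```bash
python3 - <<'E'
from h import *
save('top','t3.png',(150,120,430,290),2.8)
E
```

```text
(no output)
```

View pics/t3.png

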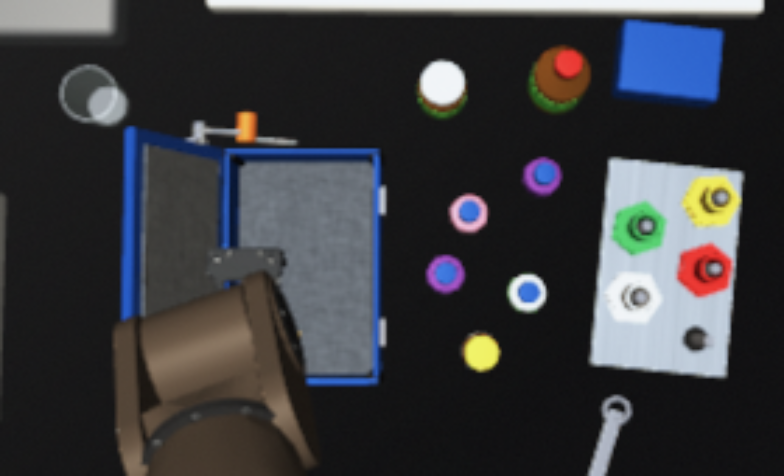

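Orange is in the case (arm in the way at (210,370), its empty spindle at (695,339)), and the lid is still open. Next, red to (506,231.5).

```bash
python3 -m pendant '[[[0.43,0,0,-0.035,0],[0.45,-0.03,0.005,-0.035,0],[0.5,-0.07,0.012,-0.035,0],[0.5,-0.115,0.02,-0.035,0],[0.5,-0.16,0.027,-0.035,0],[0.5,-0.205,0.035,-0.035,0],[0.5,-0.25,0.043,-0.035,0],[0.5,-0.295,0.05,-0.035,0]]]'
python3 -m pendant '[[[0.5,-0.045,0.007,0,0],[0.5,-0.09,0.015,0,0],[0.5,-0.135,0.023,0,0],[0.5,-0.165,0.028,0,0],[0.5,-0.177,0.029,0,0],[0.5,-0.177,0.029,0,0],[0.5,-0.177,0.029,0.03,0],[0.5,-0.177,0.029,0.04,0]]]'
```

```text
t: 8.3
eef_pos: [490.4, -65.1, 144.3]
tcp_rot: [3.14, 0.001, 1.571]
ft_force: [0.6, -0.1, 0.4]
opening: 0.5
t: 9.1
eef_pos: [518.3, -238.2, 102.2]
tcp_rot: [-3.14, -0.001, 1.572]
ft_force: [0.0, 0.2, -0.6]
opening: 0.501
```

```bash
python3 -m pendant '[[[0.5,0,0,0.03,0],[0.5,0,0,0.056,0],[0.5,0,0,0.056,0],[0.2,0,0,0.056,0],[0.2,0,0,0.056,0],[0.2,0,0,0.056,0],[0.2,0,0,0.045,0],[0.2,0,0,0.02,0]]]'
python3 -m pendant '[[[0.2,0,0,-0.02,0],[0.2,0,0,-0.04,0],[0.2,0,0,-0.06,0],[0.2,0,0,-0.075,0],[0.2,0.02,0,-0.075,0],[0.2,0.06,-0.001,-0.075,0],[0.2,0.1,-0.002,-0.075,0],[0.2,0.14,-0.004,-0.075,0]]]'
```

```text
t: 9.9
eef_pos: [518.5, -239.8, 83.7]
tcp_rot: [-3.14, -0.001, 1.571]
ft_force: [1.0, 0.3, -1.1]
opening: 0.315
t: 10.7
eef_pos: [515.0, -98.9, 159.8]
tcp_rot: [3.14, 0.0, 1.57]
ft_force: [1.0, -0.2, -1.1]
opening: 0.315
```

```bash
python3 -m pendant '[[[0.2,0.045,-0.002,0,0],[0.2,0.09,-0.003,0,0],[0.2,0.135,-0.004,0,0],[0.2,0.18,-0.006,0,0],[0.2,0.225,-0.007,0,0],[0.2,0.27,-0.008,0,0],[0.2,0.31,-0.009,0,0],[0.2,0.33,-0.009,0,0]]]'
python3 -m pendant '[[[0.2,0.001,0,0,0],[0.2,0.001,0,0.04,0],[0.2,0.001,0,0.08,0],[0.2,0.001,0,0.1,0],[0.2,0.001,0,0.115,0],[0.2,0.001,0,0.115,0],[0.43,0.001,0,0.115,0],[0.43,0.001,0,0.115,0]]]'
python3 -m pendant '[[[0.43,0,0,0,0],[0.43,0,0,-0.03,0],[0.43,0,0,-0.07,0],[0.43,0,0,-0.1,0],[0.43,-0.03,0,-0.1,0],[0.45,-0.07,0.006,-0.1,0],[0.5,-0.115,0.014,-0.1,0],[0.5,-0.16,0.022,-0.1,0]]]'
```

```text
t: 11.5
eef_pos: [505.7, 232.7, 159.8]
tcp_rot: [3.14, -0.001, 1.573]
ft_force: [0.6, -0.2, -0.5]
opening: 0.315
t: 12.3
eef_pos: [506.8, 230.6, 44.8]
tcp_rot: [3.14, -0.0, 1.57]
ft_force: [0.2, -0.1, -0.7]
opening: 0.41
t: 13.1
eef_pos: [528.3, 69.4, 144.5]
tcp_rot: [3.14, 0.0, 1.572]
ft_force: [0.2, -0.4, -0.4]
opening: 0.495
```

```bash
python3 -m pendant '[[[0.5,-0.045,0.009,0,0],[0.5,-0.09,0.018,0,0],[0.5,-0.135,0.027,0,0],[0.5,-0.18,0.036,0,0],[0.5,-0.225,0.046,0,0],[0.5,-0.27,0.055,0,0],[0.5,-0.305,0.063,0,0],[0.5,-0.319,0.066,0,0]]]'
python3 - <<'E'
from h import *
save('top','t4.png',(150,120,430,290),2.8)
print(env.state()['eef_pos'])
E
```

```text
t: 13.9
eef_pos: [594.4, -251.3, 144.1]
tcp_rot: [3.14, 0.001, 1.568]
ft_force: [0.0, 0.4, -0.1]
opening: 0.501
[ 594.52234437 -251.63824814  143.89741638]
```

View pics/t4.png

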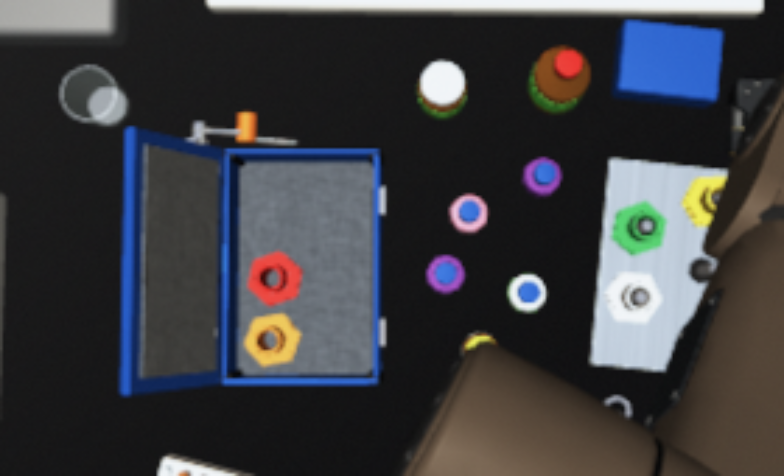

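Red (275,278) and orange (271,340) lie flat in the back row, lid open, canister unmoved at (527,293). Now the yellow reel to (584,159.5).

```bash
python3 -m pendant '[[[0.5,0,0,0.02,0],[0.5,0,0,0.05,0],[0.5,0,0,0.08,0],[0.5,0,0,0.097,0],[0.5,0,0,0.097,0],[0.2,0,0,0.097,0],[0.2,0,0,0.097,0],[0.2,0,0,0.097,0]]]'
python3 -m pendant '[[[0.2,0,0,-0.02,0],[0.2,0,0,-0.04,0],[0.2,0,0,-0.065,0],[0.2,0,0,-0.09,0],[0.2,0,0,-0.105,0],[0.2,0.02,0,-0.11,0],[0.2,0.06,0,-0.11,0],[0.2,0.1,0,-0.11,0]]]'
```

```text
t: 14.75
eef_pos: [594.7, -248.1, 48.0]
tcp_rot: [3.14, 0.001, 1.571]
ft_force: [-0.2, 1.4, 5.8]
opening: 0.31
t: 15.55
eef_pos: [593.7, -146.5, 156.8]
tcp_rot: [3.141, -0.0, 1.569]
ft_force: [1.1, 1.4, -1.2]
opening: 0.308
```

```bash
python3 -m pendant '[[[0.2,0.045,-0.002,0,0],[0.2,0.09,-0.003,0,0],[0.2,0.135,-0.004,0,0],[0.2,0.18,-0.006,0,0],[0.2,0.225,-0.007,0,0],[0.2,0.265,-0.008,0,0],[0.2,0.295,-0.01,0,0],[0.2,0.3075,-0.01,0,0]]]'
python3 -m pendant '[[[0.2,0,0,0,0],[0.2,0,0,0.04,0],[0.2,0,0,0.08,0],[0.2,0,0,0.1,0],[0.2,0,0,0.113,0],[0.2,0,0,0.113,0],[0.43,0,0,0.113,0],[0.43,0,0,0.113,0]]]'
python3 -m pendant '[[[0.43,0,0,0,0],[0.43,0,0,-0.03,0],[0.43,0,0,-0.07,0],[0.43,0,0,-0.1,0],[0.43,-0.03,0,-0.1,0],[0.45,-0.07,0,-0.1,0],[0.5,-0.115,-0.003,-0.1,0],[0.5,-0.16,-0.006,-0.1,0]]]'
```

```text
t: 16.35
eef_pos: [582.9, 162.5, 156.5]
tcp_rot: [-3.141, -0.0, 1.574]
ft_force: [-0.9, -0.1, -1.0]
opening: 0.312
t: 17.15
eef_pos: [584.9, 159.1, 44.8]
tcp_rot: [3.14, -0.0, 1.57]
ft_force: [-0.1, 0.1, -0.2]
opening: 0.408
t: 17.95
eef_pos: [578.1, -2.0, 144.4]
tcp_rot: [3.14, 0.0, 1.572]
ft_force: [0.8, -1.0, 0.3]
opening: 0.495
```

```bash
python3 -m pendant '[[[0.5,-0.04,-0.004,0,0],[0.5,-0.085,-0.008,0,0],[0.5,-0.13,-0.012,0,0],[0.5,-0.16,-0.014,0,0],[0.5,-0.168,-0.014,0,0],[0.5,-0.168,-0.014,0.03,0],[0.5,-0.168,-0.014,0.06,0],[0.5,-0.168,-0.014,0.08,0]]]'
python3 -m pendant '[[[0.5,0,0,0.016,0],[0.5,0,0,0.016,0],[0.2,0,0,0.016,0],[0.2,0,0,0.016,0],[0.2,0,0,0.016,0],[0.2,0,0,0.0,0],[0.2,0,0,-0.03,0],[0.2,0,0,-0.06,0]]]'
```

```text
t: 18.75
eef_pos: [563.9, -167.7, 62.5]
tcp_rot: [-3.141, -0.0, 1.571]
ft_force: [-0.4, 0.3, -0.2]
opening: 0.498
t: 19.55
eef_pos: [564.0, -168.5, 124.8]
tcp_rot: [-3.141, -0.0, 1.571]
ft_force: [-0.5, 0.0, -0.9]
opening: 0.3
```

```bash
python3 -m pendant '[[[0.2,0,0,-0.03,0],[0.2,0.03,-0.005,-0.03,0],[0.2,0.075,-0.01,-0.03,0],[0.2,0.12,-0.017,-0.03,0],[0.2,0.165,-0.023,-0.03,0],[0.2,0.21,-0.03,-0.03,0],[0.2,0.255,-0.037,-0.03,0],[0.2,0.29,-0.042,-0.03,0]]]'
python3 -m pendant '[[[0.2,0.025,-0.003,0,0],[0.2,0.038,-0.004,0,0],[0.2,0.038,-0.004,0.03,0],[0.2,0.038,-0.004,0.065,0],[0.2,0.038,-0.004,0.095,0],[0.2,0.038,-0.004,0.111,0],[0.2,0.038,-0.004,0.111,0],[0.43,0.038,-0.004,0.111,0]]]'
python3 -m pendant '[[[0.43,0,0,0,0],[0.43,0,0,0,0],[0.43,0,0,-0.03,0],[0.43,0,0,-0.07,0],[0.43,0,0,-0.1,0],[0.43,-0.04,0,-0.1,0],[0.45,-0.085,-0.003,-0.1,0],[0.5,-0.13,-0.006,-0.1,0]]]'
```

```text
t: 20.35
eef_pos: [521.5, 123.6, 154.3]
tcp_rot: [3.141, -0.0, 1.572]
ft_force: [0.4, -0.2, -0.8]
opening: 0.3
t: 21.15
eef_pos: [518.5, 158.8, 42.7]
tcp_rot: [-3.142, 0.0, 1.57]
ft_force: [-0.8, -0.1, -1.2]
opening: 0.341
t: 21.95
eef_pos: [512.1, 28.2, 143.5]
tcp_rot: [3.14, 0.0, 1.572]
ft_force: [0.4, -1.3, -1.0]
opening: 0.482
```

```bash
python3 -m pendant '[[[0.5,-0.04,-0.005,0,0],[0.5,-0.085,-0.011,0,0],[0.5,-0.13,-0.016,0,0],[0.5,-0.17,-0.022,0,0],[0.5,-0.191,-0.024,0,0],[0.5,-0.191,-0.024,0.02,0],[0.5,-0.191,-0.024,0.05,0],[0.5,-0.191,-0.024,0.08,0]]]'
python3 -m pendant '[[[0.5,0,0,0.016,0],[0.5,0,0,0.016,0],[0.2,0,0,0.016,0],[0.2,0,0,0.016,0],[0.2,0,0,0.016,0],[0.2,0,0,0.0,0],[0.2,0,0,-0.03,0],[0.2,0,0,-0.06,0]]]'
python3 - <<'E'
from h import *
save('side','s2.png',(200,100,520,320),2.4)
E
```

```text
t: 22.75
eef_pos: [488.5, -162.2, 62.6]
tcp_rot: [3.139, 0.001, 1.57]
ft_force: [1.3, -0.6, 0.1]
opening: 0.503
t: 23.55
eef_pos: [488.0, -161.5, 123.9]
tcp_rot: [-3.141, -0.0, 1.571]
ft_force: [-0.1, -0.1, -0.8]
opening: 0.306
```

View pics/s2.png

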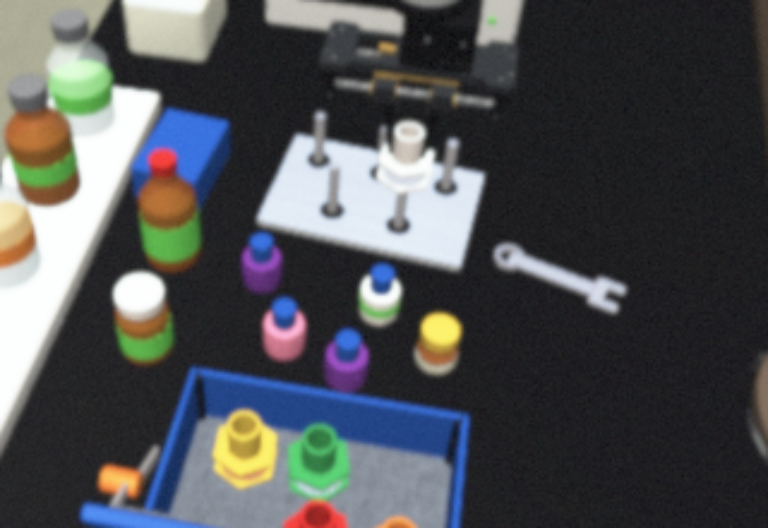

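Side view: the white reel (407,150) hangs in the grip clear of its spindle (399,215). Yellow (245,445) and green (318,460) stand flat in the case, and the canister (380,295) is unmoved. White goes to (452,159.5).

```bash
python3 -m pendant '[[[0.2,0,0,-0.03,0],[0.2,0.03,-0.004,-0.03,0],[0.2,0.075,-0.009,-0.03,0],[0.2,0.12,-0.014,-0.03,0],[0.2,0.165,-0.019,-0.03,0],[0.2,0.21,-0.025,-0.03,0],[0.2,0.255,-0.03,-0.03,0],[0.2,0.29,-0.033,-0.03,0]]]'
python3 -m pendant '[[[0.2,0.022,-0.002,0,0],[0.2,0.031,-0.003,0,0],[0.2,0.031,-0.003,0.03,0],[0.2,0.031,-0.003,0.065,0],[0.2,0.031,-0.003,0.095,0],[0.2,0.031,-0.003,0.110,0],[0.2,0.031,-0.003,0.110,0],[0.43,0.031,-0.003,0.110,0]]]'
python3 -m pendant '[[[0.43,0,0,0,0],[0.43,0,0,0,0],[0.43,0,0,-0.03,0],[0.43,0,0,-0.07,0],[0.43,0,0,-0.11,0],[0.43,-0.04,0.005,-0.11,0],[0.45,-0.085,0.011,-0.11,0],[0.5,-0.13,0.017,-0.11,0]]]'
python3 -m pendant '[[[0.5,-0.045,0.005,0,0],[0.5,-0.074,0.022,0,0],[0.5,-0.074,0.022,0,0],[0.5,-0.074,0.022,0,0],[0.5,-0.074,0.022,0,0],[0.5,-0.074,0.022,0,0],[0.5,-0.074,0.022,0,0],[0.5,-0.074,0.022,0,0]]]'
python3 - <<'E'
from h import *
print(env.state()['eef_pos'])
im,P,M=save('top','t5.png',(150,120,430,290),2.8)
im2,P2,M2=save('wrist','w2.png')
cv2.imwrite('pics/both.png',np.hstack([cv2.resize(im[120:290,150:430],(400,243)),cv2.resize(im2,(400,243))]))
for n,I,Q in (('top',im,P),('wrist',im2,P2)):
    h=cv2.cvtColor(I,cv2.COLOR_BGR2HSV)
    m=(h[...,0]>100)&(h[...,0]<125)&(h[...,1]>120)&(Q[...,2]>50)&(Q[...,2]<68)&(abs(Q[...,0]-491)<60)&(abs(Q[...,1]+45)<50)
    q=Q[m]; print(n,len(q), q.size and (np.median(q,0).round(1),((q.min(0)+q.max(0))/2).round(1)))
E
```

```text
t: 24.4
eef_pos: [454.6, 130.6, 153.2]
tcp_rot: [3.14, -0.0, 1.572]
ft_force: [0.4, -0.2, -1.7]
opening: 0.307
t: 25.2
eef_pos: [452.5, 158.9, 42.9]
tcp_rot: [3.142, 0.0, 1.57]
ft_force: [-0.5, -0.1, -0.7]
opening: 0.35
t: 26.0
eef_pos: [469.3, 28.1, 153.7]
tcp_rot: [3.139, 0.0, 1.572]
ft_force: [0.8, -0.0, -0.1]
opening: 0.479
t: 26.8
eef_pos: [491.1, -44.1, 152.7]
tcp_rot: [3.141, 0.0, 1.572]
ft_force: [-0.0, 0.1, 0.5]
opening: 0.501
[491.13493195 -44.10330849 152.70430105]
top 0 0
wrist 457 (array([492.9, -45.1,  60.5]), array([492.9, -46.4,  56.4]))
```

View pics/both.png

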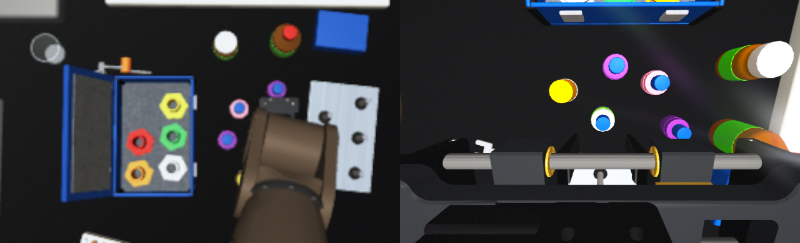

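All five reels are flat in the case (yellow (173,104), green (174,137), white (173,168), red (140,142), orange (138,173)). The canister is at (492.5,-45.5), white/green with blue cap at (602,118) in the right half. I pick it.

```bash
python3 -m pendant '[[[0.5,-0.001,0.001,0.03,0],[0.5,-0.001,0.001,0.07,0],[0.5,-0.001,0.001,0.1,0],[0.5,-0.001,0.001,0.113,0],[0.5,-0.001,0.001,0.113,0],[0.12,-0.001,0.001,0.113,0],[0.12,-0.001,0.001,0.113,0],[0.12,-0.001,0.001,0.113,0]]]'
python3 -m pendant '[[[0.12,0,0,0,0],[0.12,0,0,-0.015,0],[0.12,0,0,-0.04,0],[0.12,0,0,-0.07,0],[0.12,0,0,-0.1,0],[0.12,0,0,-0.11,0],[0.12,0,0,-0.11,0],[0.12,0,0,-0.11,0]]]'
```

```text
t: 27.7
eef_pos: [492.7, -45.7, 40.6]
tcp_rot: [3.14, 0.0, 1.571]
ft_force: [-0.2, 0.3, 0.5]
opening: 0.3
t: 28.5
eef_pos: [491.8, -45.6, 148.9]
tcp_rot: [-3.141, -0.0, 1.571]
ft_force: [-0.9, 0.4, -0.1]
opening: 0.248
```

```bash
python3 -m pendant '[[[0.12,0.03,0.01,0,0],[0.12,0.07,0.02,0,0],[0.12,0.11,0.03,0,0],[0.12,0.15,0.042,0,0],[0.12,0.19,0.053,0,0],[0.12,0.23,0.064,0,0],[0.12,0.265,0.071,0,0],[0.12,0.277,0.072,0,0]]]'
python3 -m pendant '[[[0.12,0,0,0,0],[0.12,0,0,0.03,0],[0.12,0,0,0.065,0],[0.12,0,0,0.09,0],[0.12,0,0,0.102,0],[0.12,0,0,0.102,0],[0.4,0,0,0.102,0],[0.4,0,0,0.102,0]]]'
```

```text
t: 29.3
eef_pos: [563.9, 234.1, 147.4]
tcp_rot: [-3.139, 0.0, 1.573]
ft_force: [-0.7, 0.1, -0.6]
opening: 0.241
t: 30.1
eef_pos: [564.7, 230.9, 48.3]
tcp_rot: [3.14, -0.0, 1.57]
ft_force: [-0.8, 0.6, 0.2]
opening: 0.356
```

```bash
python3 -m pendant '[[[0.4,0,0,0,0],[0.4,0,0,-0.03,0],[0.4,0,0,-0.07,0],[0.4,0,0,-0.11,0],[0.2,0,0,-0.11,0],[0.0,0.005,0.05,-0.11,0],[0.0,0.0115,0.09,-0.11,0],[0.0,0.0115,0.103,-0.11,0]]]'
python3 -m pendant '[[[0,0,0,0,0],[0,0,0,0.0,0],[0,0,0,0,0],[0,0,0,0,0],[0,0,0,0,0],[0,0,0,0,0],[0,0,0,0,0],[0,0,0,0,0]]]'
python3 - <<'E'
from h import *
print(env.state()['eef_pos'])
im,P,M=save('side','s3.png')
im2,P2,M2=save('wrist','w3.png')
cv2.imwrite('pics/both2.png',np.hstack([cv2.resize(im[200:400,180:500],(400,250)),cv2.resize(im2,(400,250))]))
h=cv2.cvtColor(im2,cv2.COLOR_BGR2HSV)
for n,I,Q in (('side',im,P),('wrist',im2,P2)):
    h=cv2.cvtColor(I,cv2.COLOR_BGR2HSV)
    m=(h[...,0]<18)&(h[...,1]>150)&(h[...,2]>100)&(abs(Q[...,0]-661)<35)&(abs(Q[...,1]-250)<40)&(Q[...,2]>80)
    q=Q[m]; print(n,len(q), q.size and (np.percentile(q,[5,50,95],axis=0).round(1)))
E
```

```text
t: 30.9
eef_pos: [669.9, 243.0, 157.0]
tcp_rot: [3.14, -0.0, 1.57]
ft_force: [-0.9, -0.5, -0.5]
opening: 0.122
t: 31.7
eef_pos: [667.2, 242.8, 157.7]
tcp_rot: [3.142, 0.0, 1.571]
ft_force: [-0.8, -0.4, 0.3]
opening: 0.001
[667.17853274 242.81258825 157.65396307]
side 106 [[645.9 244.9  99. ]
 [661.1 252.1 109. ]
 [674.6 261.2 113.2]]
wrist 447 [[647.8 241.9 102.7]
 [663.1 253.5 108.5]
 [675.2 259.8 111.2]]
```

View pics/both2.png

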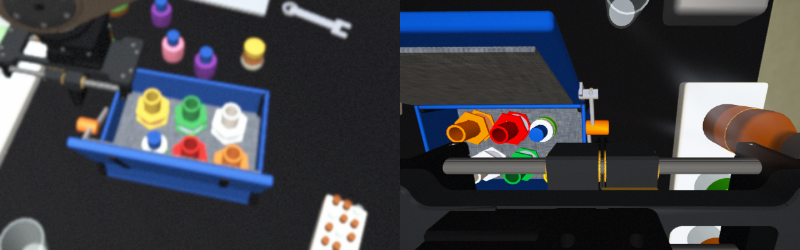

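All six items lie in the case, and the knee pad (597,127 in the wrist half) is at (662,251.5), top z ≈ 111. Now I press the knee along (+y, down).

```bash
python3 -m pendant '[[[0,0.002,-0.003,0.02,0],[0,0.003,-0.003,0.038,0],[0,0.004,-0.003,0.043,0],[0,0.006,-0.003,0.048,0],[0,0.008,-0.003,0.053,0],[0,0.01,-0.003,0.058,0],[0,0.012,-0.003,0.063,0],[0,0.014,-0.003,0.067,0]]]'
python3 -m pendant '[[[0,0,0,0,0],[0,0,0,0,0],[0,0,0,0,0],[0,0,0,-0.02,0],[0,0,0,-0.06,0],[0,0,0,-0.1,0],[0,0,0,-0.14,0],[0,0,0,-0.17,0]]]'
python3 - <<'E'
from h import *
for n in ('side','wrist'):
    I,Q,M=save(n,n+'4.png')
    h=cv2.cvtColor(I,cv2.COLOR_BGR2HSV)
    m=(h[...,0]<18)&(h[...,1]>150)&(h[...,2]>100)&(abs(Q[...,0]-661)<35)&(abs(Q[...,1]-255)<40)&(Q[...,2]>50)
    q=Q[m]; print(n,len(q), q.size and (np.percentile(q,[5,50,95],axis=0).round(1)))
print(env.state()['eef_pos'])
E
```

```text
t: 32.6
eef_pos: [664.5, 257.8, 93.8]
tcp_rot: [3.139, -0.001, 1.571]
ft_force: [-9.9, -1.9, 25.4]
opening: 0.005
t: 33.4
eef_pos: [664.6, 257.1, 264.4]
tcp_rot: [3.138, -0.001, 1.571]
ft_force: [-0.1, 0.8, 0.3]
opening: 0.006
side 2 [[675.2 258.   91.6]
 [675.4 258.8  91.9]
 [675.6 259.6  92.2]]
wrist 89 [[649.3 247.4  85.9]
 [661.9 251.   89.1]
 [675.3 266.5 100.3]]
[665.63378951 257.41205038 266.58211722]
```

The knee pad top dropped ≈ 20 mm (now z ≈ 90), so the stay is broken. I now go over and behind the lid to (518,385), then down to z 200.

```bash
python3 -m pendant '[[[0,0.02,-0.025,0,0],[0,0.045,-0.055,0,0],[0,0.075,-0.085,0,0],[0,0.1,-0.115,0,0],[0,0.12,-0.14,0,0],[0,0.128,-0.147,0,0],[0,0.128,-0.147,0,0],[0,0.128,-0.147,0,0]]]'
python3 - <<'E'
from h import *
print(env.state()['eef_pos'])
im,P,M=save('side','s5.png',(180,180,500,400),2.2)
E
```

```text
t: 34.3
eef_pos: [518.0, 384.4, 260.4]
tcp_rot: [3.141, 0.0, 1.571]
ft_force: [0.8, 0.7, -0.0]
opening: -0.001
[517.97974627 384.4040053  260.37711917]
```

View pics/s5.png

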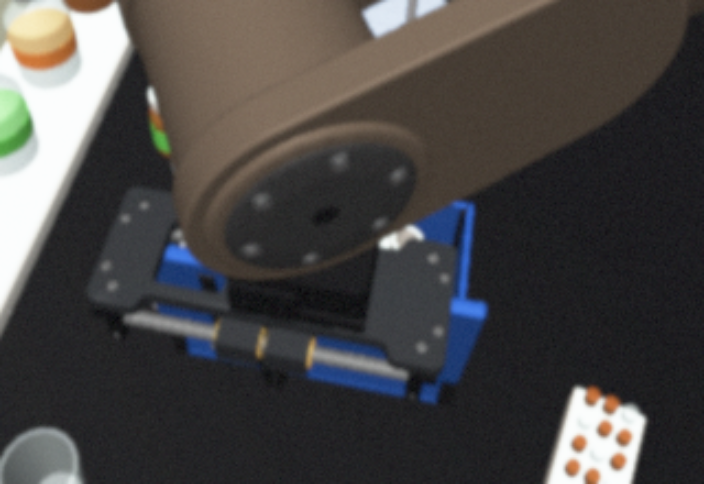

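Side view: the gripper is behind the lid, which still stands open (its right edge at (475,320)). Now I descend and push along the lid's arc at about 5° a row.

```bash
python3 -m pendant '[[[0,0,0,0.02,0],[0,0,0,0.045,0],[0,0,0,0.061,0],[0,0,0,0.061,0],[0,0,0,0.061,0],[0,0,0,0.061,0],[0,-0.01,0,0.061,0],[0,-0.02,0,0.061,0]]]'
python3 -m pendant '[[[0,-0.005,0,0,0],[0,-0.0095,0,-0.002,0],[0,-0.0225,0,-0.006,0],[0,-0.0365,0,-0.011,0],[0,-0.0515,0,-0.013,0],[0,-0.065,0,-0.015,0],[0,-0.0775,0,-0.0155,0],[0,-0.0895,0,-0.015,0]]]'
```

```text
t: 35.15
eef_pos: [517.3, 364.2, 200.2]
tcp_rot: [3.141, -0.0, 1.571]
ft_force: [-0.5, 0.3, -0.4]
opening: 0.001
t: 35.95
eef_pos: [517.4, 274.3, 214.7]
tcp_rot: [3.141, -0.0, 1.571]
ft_force: [1.2, 4.6, -1.5]
opening: 0.004
```

```bash
python3 -m pendant '[[[0,-0.012,0,0.0015,0],[0,-0.024,0,0.0045,0],[0,-0.036,0,0.008,0],[0,-0.047,0,0.013,0],[0,-0.058,0,0.0185,0],[0,-0.068,0,0.025,0],[0,-0.078,0,0.0325,0],[0,-0.087,0,0.041,0]]]'
python3 -m pendant '[[[0,-0.008,0,0.009,0],[0,-0.016,0,0.0185,0],[0,-0.022,0,0.029,0],[0,-0.028,0,0.04,0],[0,-0.0325,0,0.0515,0],[0,-0.036,0,0.063,0],[0,-0.0385,0,0.075,0],[0,-0.04,0,0.081,0]]]'
```

```text
t: 36.75
eef_pos: [517.1, 187.4, 172.9]
tcp_rot: [-3.141, 0.0, 1.571]
ft_force: [0.9, 2.3, 0.9]
opening: 0.004
t: 37.55
eef_pos: [516.8, 148.1, 91.2]
tcp_rot: [-3.14, 0.0, 1.571]
ft_force: [-0.1, 1.7, 1.4]
opening: 0.004
```

```bash
python3 -m pendant '[[[0,-0.004,0,0.002,0],[0,-0.006,0,0.004,0],[0,-0.008,0,0.005,0],[0,-0.008,0,0.006,0],[0,-0.008,0,0.007,0],[0,-0.008,0,0.008,0],[0,-0.008,0,0.008,0],[0,-0.008,0,0.008,0]]]'
```

```text
t: 38.35
eef_pos: [517.4, 140.1, 87.0]
tcp_rot: [3.14, 0.0, 1.571]
ft_force: [-8.0, -3.7, 30.4]
opening: 0.0
```

30 N reaction at z 87: the lid is on the rim. I lift off, retreat and check.

```bash
python3 -m pendant '[[[0,0,0,-0.002,0],[0,0,0,-0.02,0],[0,0,0,-0.06,0],[0,-0.02,0,-0.1,0],[0,-0.06,0,-0.12,0],[0,-0.105,0,-0.12,0],[0,-0.15,0,-0.12,0],[0,-0.195,0,-0.12,0]]]'
python3 -m pendant '[[[0,-0.04,0,0,0],[0,-0.085,0,0,0],[0,-0.13,0,0,0],[0,-0.17,0,0,0],[0,-0.17,0,0,0],[0,-0.17,0,0,0],[0,-0.17,0,0,0],[0,-0.17,0,0,0]]]'
python3 - <<'E'
from h import *
im,P,M=save('top','t6.png',(150,120,430,290),2.8)
for y in (120,140,200,260):
    for x in (420,518,620):
        m=(abs(P[...,0]-x)<12)&(abs(P[...,1]-y)<6)
        print(x,y,np.median(P[m][:,2]).round(1) if m.any() else None,end='; ')
s=env.state();print(s['eef_pos'],s['ft_force'])
E
```

```text
t: 39.15
eef_pos: [516.9, -56.3, 205.2]
tcp_rot: [3.141, 0.0, 1.571]
ft_force: [0.7, -0.7, -0.9]
opening: 0.004
t: 39.95
eef_pos: [517.3, -223.5, 204.8]
tcp_rot: [3.141, 0.0, 1.572]
ft_force: [-0.0, -0.5, -0.2]
opening: 0.008
420 120 89.0; 518 120 87.7; 620 120 89.2; 420 140 88.4; 518 140 88.3; 620 140 87.8; 420 200 89.3; 518 200 89.5; 620 200 88.5; 420 260 88.3; 518 260 88.9; 620 260 88.3; [ 517.38240152 -223.55529511  204.84333945] [-0.41780615 -0.27932754 -0.43990223]
```

View pics/t6.png

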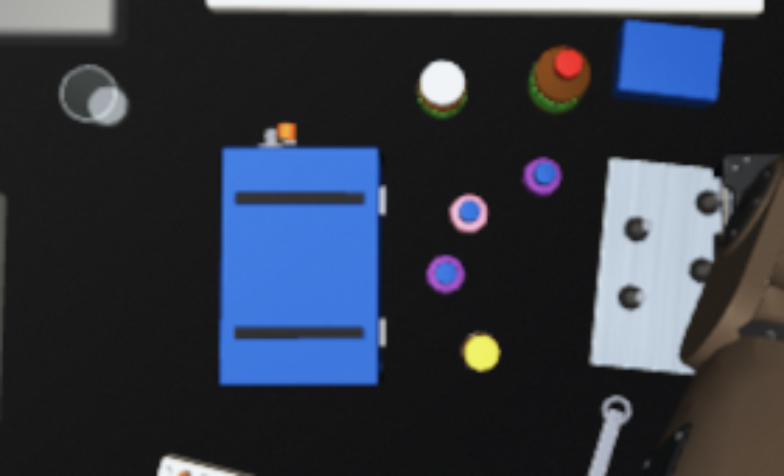

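The lid is flat and level at z ≈ 88 from hinge to free edge (blue, (300,265)), the stay is folded, the spindles are empty and the bystanders are in place. Handing in.

```bash
python3 -c "from cell import env; print(env.job_done())"
```

```text
the job is handed in; nothing more can be done
None
```

The case is packed and shut, and the job was handed in at about 40 s of robot time. No verdict came back.

**What I did**
- All five reels were present. I lifted each off its spindle and set it flat in the case, then set the white canister beside them.
- I pressed the orange knee with the lid still standing open, then pushed the lid down along its arc at about 0.9 rad/s and pressed it home.

**What the last checks showed**
- **Packing:** pictures before the knee press showed all six items in the case and the lid still open.
- **Knee:** its pad dropped about 20 mm after the press. The joint angle itself was not read.
- **Lid:** its top is level at 88–89 mm from hinge to free edge, against 87 mm expected when shut. That is within the cameras' 2 mm accuracy.
- **Surroundings:** the spindles are empty, and the jars, bottle and tip box look unmoved. The gripper is clear of everything, with no force on it.

**Forces**
- The highest readings were 25 N at the knee and 30 N when seating the lid, both with the fingertips.
- Light contact forces of 6–10 N showed when gripping two of the reels.

No check failed or disagreed.

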